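# Weigh out a plating batch of chain pulls

## Task

Weigh out one plating batch of the brass blind-chain pulls: stand pulls from the tray on the pan of the dial scale until its needle rests on the thick dark arc, and never let the pan come down on its bottom stop. Solid and bored-out pulls are mixed and look alike, so judge each by its weight; those you do not need must stand in the tray at the end. Do not disturb the pliers, glue bottle, cup and pot around the work.

Things in the scene. Friction and masses are not known exactly. Their poses are not given: they have to be found in the camera images.
- scale: grey dial spring scale, 150 mm wide, fixed to the table; origin on the table under the centre of its pan. The housing reaches 80 mm in +x and 175 mm in -x of its own frame. The sloping white dial is on the -x side.
- dial_centre (a point): centre of the sloping round white dial (109 mm, upper edge 92 mm above the table). Its dark needle turns clockwise 7.5 degrees per mm the pan sinks; a short tick per mm, a long one every 5 mm. A thick dark arc between two long radial lines, 26.2 to 31.7 mm of sinking (534 to 646 g), marks the batch weight.
- pan_floor (a point): centre of the upper face of the scale's flat round steel pan, 150 mm across; its rim stands 6.5 mm above this floor, which is flat within 70 mm of the centre. Empty, the floor is 111 mm above the table; it stays level and sinks straight down under load.
- scale_pan (a joint): how far the pan has sunk, m: 0 empty, 1 mm per 20.4 g of load (spring 200 N/m, damped, settles in about half a second). On the arc from 0.0262 to 0.0317; bottom stop at 0.037 (754 g). Pressing by hand sinks it too.
- pull_tray: shallow grey plastic tray, fixed, 122 x 180 mm (its x, y), 14 mm high, walls, floor and dividers 3 mm; six compartments of about 56 mm, centres at x = -29, 29 mm and y = -58.5, 0, 58.5 mm, a pull standing in five of them at the start. Origin at the centre of its underside.
- pull_a: brass blind-chain pull standing on its foot (33 mm diameter, 14 mm high); cone up to 29 mm, then a shank of 19 mm diameter from 29 to 60 mm to grip from above; ball-chain stub on top up to 77 mm. Origin: centre of its underside, z up. One of five look-alikes: two are solid, 232 to 268 g, three bored hollow from below, 81 to 99 g; which is which changes and shows from no side but below.
- pull_b: brass blind-chain pull standing on its foot (33 mm diameter, 14 mm high); cone up to 29 mm, then a shank of 19 mm diameter from 29 to 60 mm to grip from above; ball-chain stub on top up to 77 mm. Origin: centre of its underside, z up. One of five look-alikes: two are solid, 232 to 268 g, three bored hollow from below, 81 to 99 g; which is which changes and shows from no side but below.
- pull_c: brass blind-chain pull standing on its foot (33 mm diameter, 14 mm high); cone up to 29 mm, then a shank of 19 mm diameter from 29 to 60 mm to grip from above; ball-chain stub on top up to 77 mm. Origin: centre of its underside, z up. One of five look-alikes: two are solid, 232 to 268 g, three bored hollow from below, 81 to 99 g; which is which changes and shows from no side but below.
- pull_d: brass blind-chain pull standing on its foot (33 mm diameter, 14 mm high); cone up to 29 mm, then a shank of 19 mm diameter from 29 to 60 mm to grip from above; ball-chain stub on top up to 77 mm. Origin: centre of its underside, z up. One of five look-alikes: two are solid, 232 to 268 g, three bored hollow from below, 81 to 99 g; which is which changes and shows from no side but below.
- pull_e: brass blind-chain pull standing on its foot (33 mm diameter, 14 mm high); cone up to 29 mm, then a shank of 19 mm diameter from 29 to 60 mm to grip from above; ball-chain stub on top up to 77 mm. Origin: centre of its underside, z up. One of five look-alikes: two are solid, 232 to 268 g, three bored hollow from below, 81 to 99 g; which is which changes and shows from no side but below.
- pliers: red-handled chain-nose pliers lying on the table, 148 mm long, bystander
- glue_bottle: slim glue bottle with a needle tip, standing, 25 mm diameter, 100 mm high, bystander
- parts_cup: white round sorting cup of beads, 62 mm diameter, 23 mm high, bystander
- screw_pot: white pot with a screw lid, 45 mm diameter, 38 mm high, bystander
Things that resemble listed ones, but are neither listed nor needed, are in the scene too. Leave any blue look-alike of the pull_e alone. What is shaped like the pull_d but pink is not meant.

How it is judged (in metres and radians):
At the end, for the whole second after the job is handed in: the pan has come to rest sunk by 25.8 to 32.1 mm (needle on the arc) under pulls alone; every pull stands upright (within 0.2 rad) and at rest, either on the pan's floor or in the tray (value of joint scale_pan between 0.0258 and 0.0321 m and velocity of joint scale_pan between -0.004 and 0.004 m/s and ((horizontal distance between pull_a and pan_floor below 0.068 m and z of pull_a in the frame of pan_floor between -0.004 and 0.006 m) or (x of pull_a in the frame of pull_tray between -0.058 and 0.058 m and y of pull_a in the frame of pull_tray between -0.087 and 0.087 m and z of pull_a in the frame of pull_tray below 0.009 m)) and angle between each of pull_a, pull_b, pull_c, pull_d, pull_e's own z axis and vertical below 0.2 rad and linear speed of each of pull_a, pull_b, pull_c, pull_d, pull_e below 0.02 m/s and ((horizontal distance between pull_b and pan_floor below 0.068 m and z of pull_b in the frame of pan_floor between -0.004 and 0.006 m) or (x of pull_b in the frame of pull_tray between -0.058 and 0.058 m and y of pull_b in the frame of pull_tray between -0.087 and 0.087 m and z of pull_b in the frame of pull_tray below 0.009 m)) and ((horizontal distance between pull_c and pan_floor below 0.068 m and z of pull_c in the frame of pan_floor between -0.004 and 0.006 m) or (x of pull_c in the frame of pull_tray between -0.058 and 0.058 m and y of pull_c in the frame of pull_tray between -0.087 and 0.087 m and z of pull_c in the frame of pull_tray below 0.009 m)) and ((horizontal distance between pull_d and pan_floor below 0.068 m and z of pull_d in the frame of pan_floor between -0.004 and 0.006 m) or (x of pull_d in the frame of pull_tray between -0.058 and 0.058 m and y of pull_d in the frame of pull_tray between -0.087 and 0.087 m and z of pull_d in the frame of pull_tray below 0.009 m)) and ((horizontal distance between pull_e and pan_floor below 0.068 m and z of pull_e in the frame of pan_floor between -0.004 and 0.006 m) or (x of pull_e in the frame of pull_tray between -0.058 and 0.058 m and y of pull_e in the frame of pull_tray between -0.087 and 0.087 m and z of pull_e in the frame of pull_tray below 0.009 m))); the robot touches nothing.
It fails at once if the pan sank onto its bottom stop (joint above 0.0362) (value of joint scale_pan above 0.0362 m).
It fails at once if a bystander (pliers, glue bottle, cup or pot) was moved by more than 20 mm (distance of any of pliers, glue_bottle, parts_cup, screw_pot from where it was at the start of the episode above 0.02 m).
It also fails if it takes over 72 s, if anything falls off the work surface, if the arm or the gripper's body presses on something with over 40 N, if the wrist force passes 120 N, or if a joint passes its speed limit or range.

## Robot

A 7-joint arm with a two-finger parallel gripper is mounted at the origin on a cart in front of the work surface, level with it; the furniture and walls round the work are solid. World frame = base frame: x ahead of the robot, y to its left, z up, the work surface at z = 0. Lengths are in mm, angles in rad, forces in N, time in s.
With the tool pointing down it reaches from about 400 to 750 mm from the base axis. Payload 19.5 kg.
Tool frame: the origin (TCP) lies on the centre line of the jaws, within the pads' length; the fingertips stand 8 mm ahead of it and the grasp point (between the pads) lies 11 mm behind it; z points along the fingers, y is the direction in which the jaws open and shut (so a half turn about z gives the same grasp; the last joint's range is limited). The gripper opens to 85 mm and grips with 20 to 120 N. Pads are 22 mm wide; open, the fingers measure 114 mm over their backs; the gripper's body (76 mm by 85 mm) begins 54 mm behind the grasp point. The pads swing forward as they close: fully open they stand 13 mm farther back than shut.
Start: joints at [-1.191, 0.707, -0.028, 1.485, 0.022, 0.951, -0.075], TCP at [235.391, 524.58, 219.268] pointing down, gripper open.
Joint ranges: [-2.71, 2.71], [-0.32, 2.16], [-1.57, 1.52], [0, 2.45], [-1.46, 4.6], [0, 2.02], [-2.83, 2.83]. Speed limits (rad/s): [1.89, 1.89, 2.57, 2.57, 3.01, 3.01, 3.01].

## Interface

Orientations are given as a unit quaternion [x, y, z, w].
In Python, from bench import manip gives the robot as it stands.
- The arm moves only by the shell command python3 -m crank 'ROWS' [FORCE]. ROWS is JSON, one flat list of numbers, 5 for each row, row after row: the opening, from 0 (shut) to 1 (fully open), then the shift along the tool's x, y, z in m, then the turn about the tool's z in degrees. In form: [fingers, x, y, z, twist, fingers, x, y, z, twist, ...]. A call has 1 to 20 rows; each row shifts and turns the commanded pose from where the row before left it, along the tool's axes as they then stand; what a row does not reach is not made up. A row lasts 1/10 s, in which the tool goes at most 50 mm and 8.59 degrees, less where a joint would pass 70% of its speed; a pose out of reach is approached as far as the arm can. A call with a gripper value outside its range is refused whole. The fingers move at their own pace and stop on an object; FORCE is the grip in N (left out, the last holds). Time passes only in rows, so rows that do not move let the fingers close. It gives the time, the measured TCP pose, the force and the opening at its end, in the units of the state.
- manip.state(): the state, without advancing time (a new reading comes with each control period).
- manip.camera(name): name is "scene" or "top"; returns a dict with "pixels" (400x640x3 uint8, red, green, blue), "vfov" (degrees; the focal length in pixels is half the picture's height over the tangent of half this angle, whatever the lens; pixels are square), "cx", "cy" (the principal point, pixels), "dist_coeffs" ([k1, k2, p1, p2, k3] as OpenCV has them; the pictures are not rectified), "view" (4x4, takes a point from world to camera coordinates). Camera axes: x right, y down, z forward; pixel columns grow to the right and rows downward; lengths in mm; the calibration is good to about 2 mm. A picture is of the moment at which its call begins. There is no depth.
- manip.job_done(): hands the job in, once; it reports no verdict.
The state is a dict: "clock": time; "qpos": joint angles; "joint_vel": joint speeds; "joint_torque": joint torques, N m; "tcp_pos": TCP position; "tool_rot": TCP orientation; "ft_force": force on the tool from outside, world axes, zero at the start; "torque": the same for the moment, N m; "gripper_width": opening from 0.0 (shut) to 1.0 (fully open).
Only numpy, scipy, OpenCV 4.12 (cv2) and the standard library are available. Lean on these libraries where they do the work, as an engineer would, in place of code of your own. Each camera call takes 0.05 s, during which the arm holds its last target. There are 200 camera calls.

## Working session

There is one attempt and no reset: what is moved stays moved. The work goes in short steps, Python scripts to look and compute and a shell command to move; the robot and the scene stay as the last step left them, time stands still between calls to the robot, and variables do not carry over. Pictures are saved under pics/ and viewed, about 8 in all and at most 12, crops included, and the job is handed in when it is done.

```bash
ls; mkdir -p pics
cat > h.py <<'E'
import numpy as np, cv2
from bench import manip
def cam(n):
    c=manip.camera(n); im=np.ascontiguousarray(c["pixels"][:,:,::-1])
    f=200/np.tan(np.radians(c["vfov"])/2)
    K=np.array([[f,0,c["cx"]],[0,f,c["cy"]],[0,0,1]]); V=np.array(c["view"]).reshape(4,4)
    return im,K,np.array(c["dist_coeffs"],float),V
def ray(c,uv):
    _,K,D,V=c
    p=cv2.undistortPoints(np.array([[uv]],float),K,D)[0,0]
    R=V[:3,:3]; return -R.T@V[:3,3], R.T@np.array([p[0],p[1],1])
def onz(c,uv,z):
    o,d=ray(c,uv); return o+d*(z-o[2])/d[2]
def tri(c1,u1,c2,u2):
    o1,d1=ray(c1,u1);o2,d2=ray(c2,u2)
    s=np.linalg.lstsq(np.c_[d1,-d2],o2-o1,rcond=None)[0]
    a,b=o1+d1*s[0],o2+d2*s[1]; return (a+b)/2,np.linalg.norm(a-b)
def proj(c,P):
    _,K,D,V=c
    return cv2.projectPoints(np.array([P],float),cv2.Rodrigues(V[:3,:3])[0],V[:3,3],K,D)[0][0,0]
E
python3 - <<'E'
from h import *
for n in("scene","top"):
    c=cam(n); cv2.imwrite(f"pics/{n}0.png",c[0]); print(n,c[1],c[2],c[3])
s=manip.state();print(s)
E
```

```text
pics
scene [[437.7219136    0.         326.18259256]
 [  0.         437.7219136  197.59247958]
 [  0.           0.           1.        ]] [-0.0227036  0.         0.         0.         0.       ] [[ 6.40146096e-01 -7.68252283e-01  1.18555488e-03 -3.71325188e+02]
 [-5.98328557e-01 -4.99523954e-01 -6.26481251e-01  4.01730553e+02]
 [ 4.81887864e-01  4.00330175e-01 -7.79435589e-01  9.58942931e+02]
 [ 0.00000000e+00  0.00000000e+00  0.00000000e+00  1.00000000e+00]]
top [[466.87507295   0.         326.35211271]
 [  0.         466.87507295 197.72194366]
 [  0.           0.           1.        ]] [-0.07576589  0.          0.          0.          0.        ] [[ 1.25093028e-02 -9.99849079e-01  1.20555903e-02  4.95265450e+00]
 [-9.93371412e-01 -1.38042145e-02 -1.14116964e-01  5.74595448e+02]
 [ 1.14266159e-01 -1.05481551e-02 -9.93394172e-01  1.16118355e+03]
 [ 0.00000000e+00  0.00000000e+00  0.00000000e+00  1.00000000e+00]]
{'clock': 0.1, 'qpos': array([-1.19068166,  0.70703135, -0.02762034,  1.4849347 ,  0.02203254,
        0.95091636, -0.07546486]), 'joint_vel': array([-3.79923770e-04, -1.13307026e-06, -4.88482210e-04, -1.19524724e-03,
       -1.45195069e-03, -8.46165495e-04, -1.00188718e-03]), 'joint_torque': array([ 3.59043057e-03, -8.84276605e+01,  1.23734638e+00, -2.36448687e+01,
        1.71936199e-02,  5.16380329e-03, -2.47586945e-05]), 'tcp_pos': array([235.32027368, 524.37280821, 218.88373727]), 'tool_rot': array([ 2.09320031e-01,  9.77847064e-01, -4.87250543e-04, -7.65159442e-05]), 'ft_force': array([ 0.20466128, -0.12551844, -0.15935787]), 'torque': array([ 0.00278729, -0.02547282, -0.06455058]), 'gripper_width': 0.9981544115547348}
```

View pics/scene0.png

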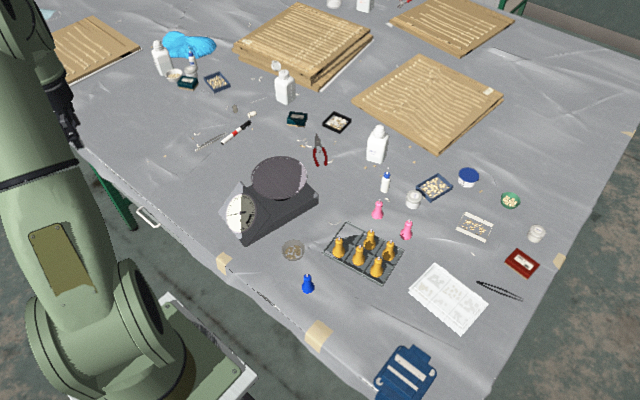

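View pics/top0.png

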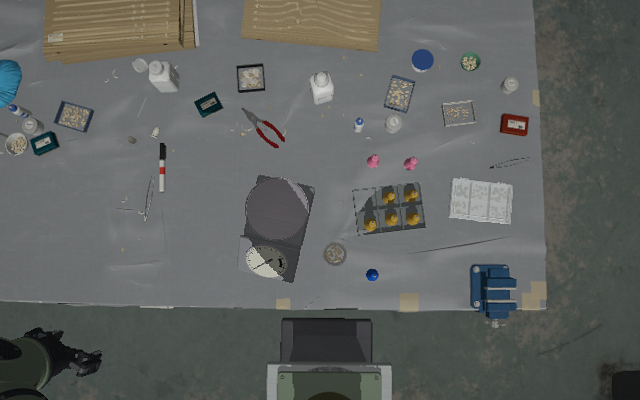

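The scene view shows five brass pulls in the tray at about (338,247), (371,238), (389,251), (357,256), (377,266). Pink look-alikes are at (377,210) and (407,229), a blue one at (308,284), and the scale pan at (278,177) with its dial at (241,214). In the top view the brass pulls are at (390,193), (412,191), (370,225), (392,217), (413,215), with the pink ones at (373,161) and (411,163), the blue one at (372,274), the pan at (277,207) and the dial at (266,262). I choose the five brass pulls only and check them in a close crop.

Run:
```python
from h import *
cs={n:cam(n) for n in("scene","top")}
np.set_printoptions(precision=1,suppress=True)
for n,c in cs.items():
    hsv=cv2.cvtColor(c[0],cv2.COLOR_BGR2HSV)
    m=cv2.inRange(hsv,(12,110,60),(32,255,255))
    box=(320,225,95,65) if n=="scene" else (345,175,90,65)
    x,y,w,h=box; mm=np.zeros_like(m); mm[y:y+h,x:x+w]=m[y:y+h,x:x+w]
    k,l,st,ce=cv2.connectedComponentsWithStats(mm)
    for i in range(1,k):
        if st[i,4]>15: print(n,st[i],ce[i])
    print("cam pos",ray(c,(0,0))[0])
a=cs["scene"][0][220:290,318:410]; b=cs["top"][0][175:243,345:437]
e=lambda i:cv2.resize(i,None,fx=6,fy=6,interpolation=cv2.INTER_NEAREST)
d=cs["scene"][0][150:250,210:325]; f=cs["top"][0][170:290,230:320]
g=np.zeros((600,800,3),np.uint8)
def put(i,s,x,y):
    i=cv2.resize(i,None,fx=s,fy=s,interpolation=cv2.INTER_CUBIC); g[y:y+i.shape[0],x:x+i.shape[1]]=i
put(a,4,0,0);put(b,4,400,0);put(d,3,0,290);put(f,2.5,400,290)
cv2.imwrite("pics/crop1.png",g)
```

```text
scene [363 230  13  20 170] [369.3 241. ]
scene [332 238  13  20 178] [338.3 248.5]
scene [382 241  13  20 179] [388.4 251.7]
scene [352 246  13  20 181] [358.4 256.5]
scene [370 257  13  21 186] [376.5 268.2]
cam pos [  16.  -468.5  999.6]
top [404 190  14  12 127] [410.4 195.5]
top [382 192  13  12 118] [388.4 197.4]
top [385 213  13  13 124] [390.9 218.8]
top [406 212  14  13 131] [412.4 218.3]
top [364 219  13  12 118] [369.8 224.5]
cam pos [ 438.    25.1 1219. ]
```

View pics/crop1.png

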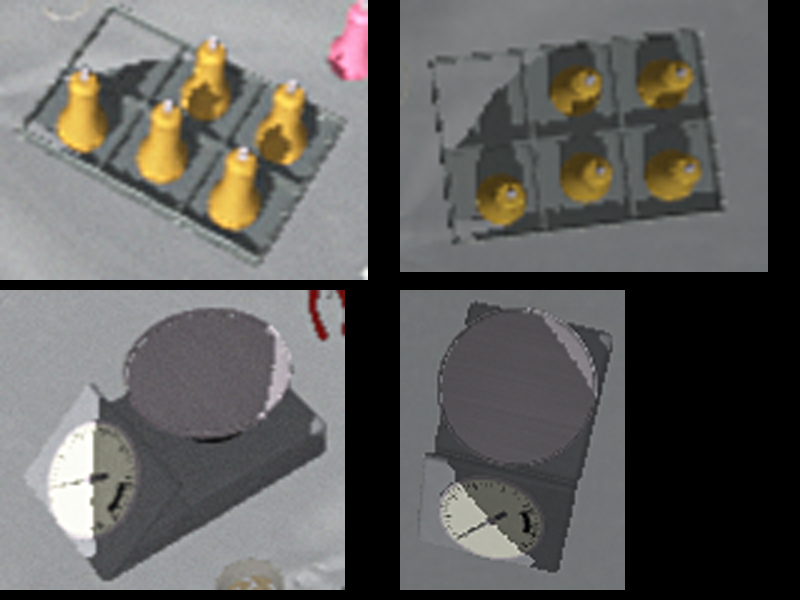

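The crop shows five brass pulls in the tray, chain tops in the scene view at about (339,238), (371,231), (391,242), (360,246), (379,258) and in the top view at (373,223), (393,195), (416,194), (396,217), (418,215). The pink and blue ones are outside the tray. The needle points left at zero and the arc is at lower right. Now I triangulate.

Run:
```python
from h import *
np.set_printoptions(precision=1,suppress=True)
s,t=cam("scene"),cam("top")
S=dict(A=(339.2,238),B=(371.2,230.5),C=(391.2,241.5),D=(360.2,246),E=(378.7,258.2),pan=(279,177.7),dial=(241.7,213.3))
T=dict(A=(372.7,222.7),B=(392.7,195),C=(416.2,193.5),D=(395.5,216.7),E=(417.5,215),pan=(277,208.2),dial=(266.8,261.2))
P={}
for k in S:
    P[k],g=tri(s,S[k],t,T[k]); print(k,P[k],g)
print("pan on 117.5",onz(s,S["pan"],117.5),onz(t,T["pan"],117.5))
# second check: brass blob mid (foot+shank) axis using z plane 80 in both
for k in "ABCDE": print(k,onz(s,S[k],78),onz(t,T[k],78))
st=manip.state()
from scipy.spatial.transform import Rotation as R
M=R.from_quat(st["tool_rot"]).as_matrix();print(M,st["clock"])
for k in P: print(k,"tool shift",M.T@(P[k]-st["tcp_pos"]))
```

```text
A [ 509.5 -101.8   72.7] 0.33914200922260224
B [ 578.6 -151.1   74.9] 0.30908751686673486
C [ 583.1 -209.7   75.8] 0.15545499279815264
D [ 524.5 -157.7   73.6] 1.578587188744566
E [ 529.1 -212.8   68.2] 3.5548767473405785
pan [538.5 131.2 108.5] 1.2327743351618132
dial [412.4 157.8  53.9] 1.4995464362676971
pan on 117.5 [532.8 125.6 117.5] [538.1 130.  117.5]
A [ 506.5 -103.8   78. ] [ 509.3 -101.3   78. ]
B [ 576.6 -152.1   78. ] [ 578.3 -150.8   78. ]
C [ 581.7 -210.2   78. ] [ 582.9 -209.3   78. ]
D [ 521.4 -158.6   78. ] [ 524.7 -157.5   78. ]
E [ 522.3 -214.3   78. ] [ 529.6 -212.    78. ]
[[-0.9  0.4 -0. ]
 [ 0.4  0.9 -0. ]
 [-0.  -0.  -1. ]] 0.3
A tool shift [-506.5 -459.1  146.6]
B tool shift [-589.8 -475.8  144.5]
C tool shift [-617.9 -527.4  143.6]
D tool shift [-543.  -503.9  145.8]
E tool shift [-569.8 -552.3  151.1]
pan tool shift [-437.6 -234.6  110.7]
dial tool shift [-311.6 -262.1  165.3]
```

```bash
python3 -m crank '[0.5,-0.0317,-0.0287,0,0,0.5,-0.0317,-0.0287,0,0,0.5,-0.0317,-0.0287,0,0,0.5,-0.0317,-0.0287,0,0,0.5,-0.0317,-0.0287,0,0,0.5,-0.0317,-0.0287,0,0,0.5,-0.0317,-0.0287,0,0,0.5,-0.0317,-0.0287,0,0,0.5,-0.0317,-0.0287,0,0,0.5,-0.0317,-0.0287,0,0,0.5,-0.0317,-0.0287,0,0,0.5,-0.0317,-0.0287,0,0,0.5,-0.0317,-0.0287,0,0,0.5,-0.0317,-0.0287,0,0,0.5,-0.0317,-0.0287,0,0,0.5,-0.0317,-0.0287,0,0,0.5,0,0,0.04,0,0.5,0,0,0.04,0,0.5,0,0,0,0]' 40
```

```text
clock: 2.2
tcp_pos: [508.2, -101.8, 135.9]
tool_rot: [0.209, 0.978, -0.0, -0.003]
ft_force: [0.2, 0.4, 1.2]
gripper_width: 0.5
```

```bash
python3 -m crank '[0.5,0.001,0,0.04,0,0.5,0,0,0.03,0,0.5,0,0,0.02,0,0.5,0,0,0.004,0,0.5,0,0,0,0]'
python3 - <<'E'
from h import *
a=cam("scene")[0][150:300,300:430];b=cam("top")[0][150:260,330:450]
g=np.zeros((600,800,3),np.uint8)
a=cv2.resize(a,None,fx=3,fy=3);b=cv2.resize(b,None,fx=3,fy=3)
g[:450,:390]=a;g[:330,400:760]=b
cv2.imwrite("pics/c2.png",g)
E
```

```text
clock: 2.7
tcp_pos: [509.8, -101.6, 46.5]
tool_rot: [0.209, 0.978, -0.0, 0.0]
ft_force: [0.1, -0.4, 0.9]
gripper_width: 0.499
```

View pics/c2.png

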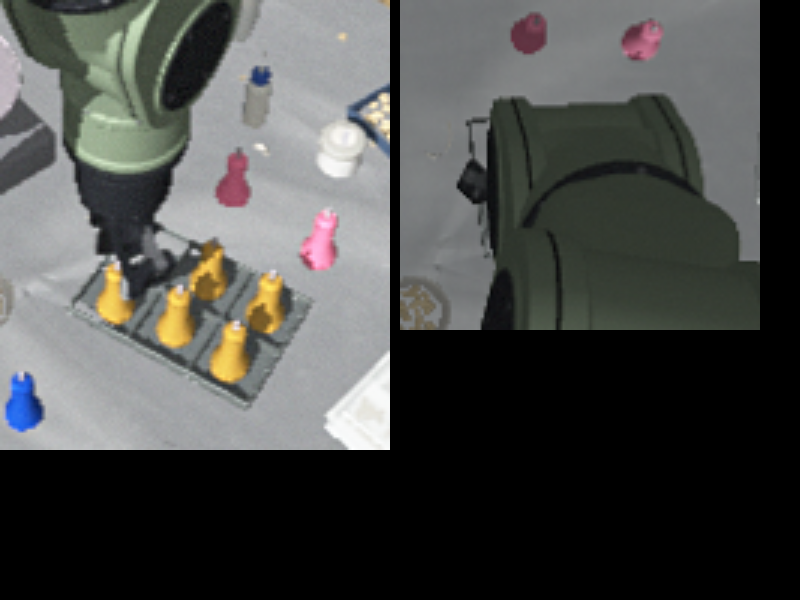

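The jaws stand either side of pull A (scene crop, about (115,285)), with the other pulls clear. I close the jaws.

```bash
python3 -m crank '[0.5,0,0,0.003,0,0.1,0,0,0,0,0.1,0,0,0,0,0.1,0,0,0,0,0.1,0,0,0,0]' 40;  python3 -m crank '[0.1,0,0,-0.01,0,0.1,0,0,-0.015,0,0.1,0,0,0,0,0.1,0,0,0,0]'
python3 - <<'E'
from h import *
for i in range(4): cam("top"); print(manip.state()["ft_force"])
E
```

```text
clock: 3.3
tcp_pos: [509.4, -101.8, 42.8]
tool_rot: [0.209, 0.978, -0.0, 0.0]
ft_force: [-1.3, 0.1, 7.6]
gripper_width: 0.198
clock: 3.7
tcp_pos: [509.3, -101.7, 67.6]
tool_rot: [0.209, 0.978, -0.0, 0.0]
ft_force: [-0.0, 0.3, -1.5]
gripper_width: 0.192
[ 0.46964762 -0.59274078 -1.45644366]
[-0.1205271  -0.10212514 -0.68846757]
[-0.16739314  0.38375316 -0.57011322]
[ 0.23404556  0.06679978 -0.6198284 ]
```

```bash
python3 -m crank '[0.1,0,0,-0.03,0,0.1,0,0,-0.03,0,0.1,0,0.01,-0.03,0,0.1,0,0.02,-0.03,0,0.1,0.0049,0.032,0,0,0.1,0.0049,0.032,0,0,0.1,0.0049,0.032,0,0,0.1,0.0049,0.032,0,0,0.1,0.0049,0.032,0,0,0.1,0.0049,0.032,0,0,0.1,0,0,0,0,0.1,0,0,0,0]'
python3 - <<'E'
from h import *
a=cam("scene")[0][100:230,200:360]
cv2.imwrite("pics/c3.png",cv2.resize(a,None,fx=4,fy=4)); print(manip.state()["ft_force"])
E
```

```text
clock: 5.1
tcp_pos: [573.0, 113.2, 186.8]
tool_rot: [0.209, 0.978, -0.0, -0.0]
ft_force: [-0.0, 0.1, -0.6]
gripper_width: 0.192
[ 0.18349546 -1.18107118 -0.25768037]
```

View pics/c3.png

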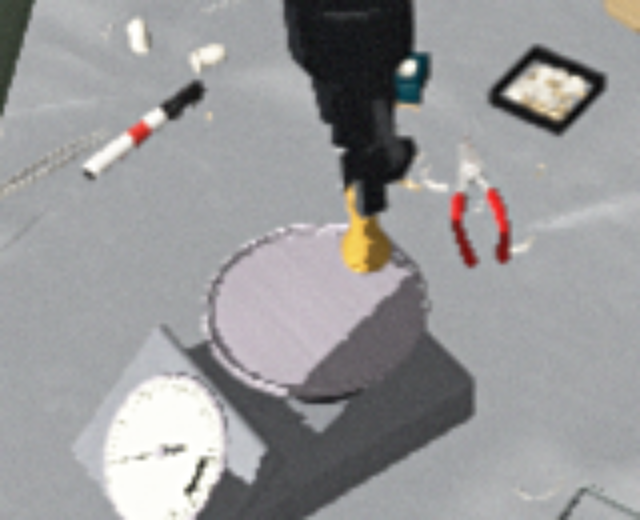

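The picture shows pull A hanging in the jaws over the far side of the pan at about (292,164), inside the rim, with the needle still at zero. I set it down.

```bash
python3 -m crank '[0.1,0,0,0.02,0,0.1,0,0,0.012,0,0.1,0,0,0.004,0,0.1,0,0,0.003,0,0.1,0,0,0,0]'; python3 -m crank '[0.5,0,0,0,0,0.5,0,0,0,0,0.5,0,0,0,0,0.5,0,0,-0.03,0,0.5,0,0,-0.04,0,0.5,0,-0.03,-0.02,0,0.5,0,-0.04,0,0,0.5,0,-0.04,0,0,0.5,0,0,0,0]'
python3 - <<'E'
from h import *
c=cam("scene");
g=np.zeros((450,800,3),np.uint8)
g[:,:440]=cv2.resize(c[0][140:250,215:323],(440,450),interpolation=cv2.INTER_CUBIC)
g[:,450:800]=cv2.resize(c[0][188:239,222:261],(350,450),interpolation=cv2.INTER_CUBIC)
cv2.imwrite("pics/c4.png",g); 
for i in range(3): cam("top"); print(manip.state()["ft_force"])
E
```

```text
clock: 5.65
tcp_pos: [573.3, 112.7, 148.4]
tool_rot: [0.21, 0.978, -0.0, -0.0]
ft_force: [0.9, -0.8, 0.1]
gripper_width: 0.192
clock: 6.55
tcp_pos: [526.9, 7.8, 239.0]
tool_rot: [0.212, 0.977, -0.001, 0.0]
ft_force: [0.1, 1.3, 0.1]
gripper_width: 0.499
[-0.0579763   0.60232005 -0.64449202]
[ 0.02875093  0.01482388 -0.03898384]
[ 0.456697    1.12722347 -0.64575057]
```

View pics/c4.png

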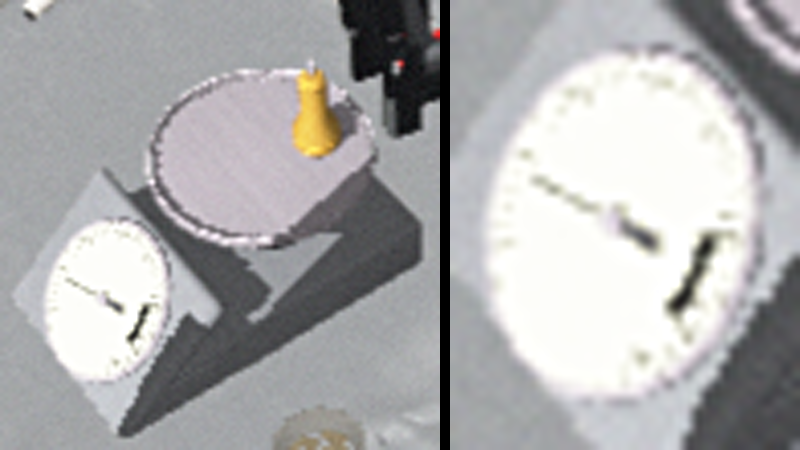

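The needle has moved about 32° (~4.3 mm, ~88 g), so A is hollow and stands on the pan at (292,166) in the picture. Next is pull D.

```bash
python3 -m crank '[0.5,-0.0131,-0.0304,0.02,0,0.5,-0.0131,-0.0304,0.02,0,0.5,-0.0131,-0.0304,0.02,0,0.5,-0.0131,-0.0304,0.02,0,0.5,-0.0131,-0.0304,0.02,0,0.5,0,0,0,0,0.5,0,0,0,0]'
```

```text
clock: 7.45
tcp_pos: [526.0, -152.3, 137.9]
tool_rot: [0.209, 0.978, 0.0, -0.0]
ft_force: [0.2, 0.8, -0.8]
gripper_width: 0.502
```

```bash
python3 -m crank '[0.5,-0.001,-0.005,0.03,0,0.5,0,0,0.04,0,0.5,0,0,0.022,0,0.5,0,0,0.003,0,0.1,0,0,0,0,0.1,0,0,0,0,0.1,0,0,0,0,0.1,0,0,0,0]';  python3 -m crank '[0.1,0,0,-0.01,0,0.1,0,0,-0.015,0,0.1,0,0,0,0,0.1,0,0,0,0]'
cat > w.py <<'E'
from h import *
f=[]
for i in range(8): cam("top"); f.append(manip.state()["ft_force"][2])
print(np.mean(f),np.std(f))
E
python3 w.py
```

```text
clock: 8.25
tcp_pos: [525.6, -157.7, 44.8]
tool_rot: [0.209, 0.978, 0.0, 0.001]
ft_force: [-0.6, 2.0, 9.6]
gripper_width: 0.19
clock: 8.65
tcp_pos: [524.9, -158.0, 68.9]
tool_rot: [0.209, 0.978, -0.0, 0.001]
ft_force: [-0.6, -0.5, -0.3]
gripper_width: 0.19
-0.6980842837649907 0.7783257514987927
```

```bash
python3 -m crank '[0.1,0,0,0.015,0,0.1,0,0,0.008,0,0.1,0,0,0.001,0,0.5,0,0,0,0,0.5,0,0,0,0,0.5,0,0,0,0,0.5,0,0,-0.03,0,0.5,0,0,-0.03,0,0.5,-0.013,-0.024,-0.005,0,0.5,-0.013,-0.024,0,0,0.5,0,0,0,0,0.5,0,0,0,0]'
```

```text
clock: 10.25
tcp_pos: [528.5, -212.3, 109.1]
tool_rot: [0.21, 0.978, 0.0, -0.0]
ft_force: [0.3, 1.1, 1.2]
gripper_width: 0.503
```

```bash
python3 -m crank '[0.5,0,0,0.03,0,0.5,0,0,0.03,0,0.5,0,0,0.005,0,0.1,0,0,0,0,0.1,0,0,0,0,0.1,0,0,0,0,0.1,0,0,0,0]';  python3 -m crank '[0.1,0,0,-0.01,0,0.1,0,0,-0.015,0,0.1,0,0,0,0,0.1,0,0,0,0]'; python3 w.py
```

```text
clock: 10.95
tcp_pos: [529.2, -212.5, 45.4]
tool_rot: [0.209, 0.978, -0.0, 0.001]
ft_force: [0.0, -0.0, 7.0]
gripper_width: 0.187
clock: 11.35
tcp_pos: [528.8, -212.4, 69.6]
tool_rot: [0.209, 0.978, -0.0, 0.0]
ft_force: [-0.2, 0.3, -2.3]
gripper_width: 0.19
-2.0619347418193867 0.5777580192690158
```

E is solid (−2.1 N). Carry it to the pan centre.

```bash
python3 -m crank '[0.1,0,0,-0.034,0,0.1,0,0,-0.034,0,0.1,0.0147,0.035,-0.034,0,0.1,0.0147,0.035,-0.034,0,0.1,0.0147,0.035,-0.034,0,0.1,0.0147,0.035,0,0,0.1,0.0147,0.035,0,0,0.1,0.0147,0.035,0,0,0.1,0.0147,0.035,0,0,0.1,0.0147,0.035,0,0,0.1,0.0147,0.035,0,0,0.1,0,0,0,0,0.1,0,0,0,0]'
```

```text
clock: 13.05
tcp_pos: [536.7, 127.4, 237.2]
tool_rot: [0.209, 0.978, -0.0, -0.0]
ft_force: [-0.8, -1.0, -2.8]
gripper_width: 0.188
```

```bash
python3 -m crank '[0.1,0,0.001,0.04,0,0.1,0,0,0.03,0,0.1,0,0,0.012,0,0.1,0,0,0.005,0,0.1,0,0,0.004,0,0.1,0,0,0.003,0,0.1,0,0,0,0]'; python3 -m crank '[0.5,0,0,0,0,0.5,0,0,0,0,0.5,0,0,0,0,0.5,0,0,-0.03,0,0.5,0,0,-0.04,0,0.5,0,0,-0.025,0,0.5,-0.005,-0.04,0,0,0.5,-0.015,-0.04,0,0,0.5,-0.015,-0.04,0,0,0.5,-0.015,-0.03,0,0,0.5,0,0,0,0]'
python3 - <<'E'
from h import *
c=cam("scene");
g=np.zeros((450,800,3),np.uint8)
g[:,:440]=cv2.resize(c[0][140:250,215:323],(440,450),interpolation=cv2.INTER_CUBIC)
g[:,450:800]=cv2.resize(c[0][188:239,222:261],(350,450),interpolation=cv2.INTER_CUBIC)
cv2.imwrite("pics/c5.png",g);
E
```

```text
clock: 13.75
tcp_pos: [537.5, 127.7, 143.7]
tool_rot: [0.209, 0.978, -0.0, 0.0]
ft_force: [0.5, -1.0, -1.9]
gripper_width: 0.189
clock: 14.85
tcp_pos: [521.4, -34.0, 238.6]
tool_rot: [0.212, 0.977, -0.001, 0.0]
ft_force: [-0.0, 1.2, 0.2]
gripper_width: 0.494
```

View pics/c5.png

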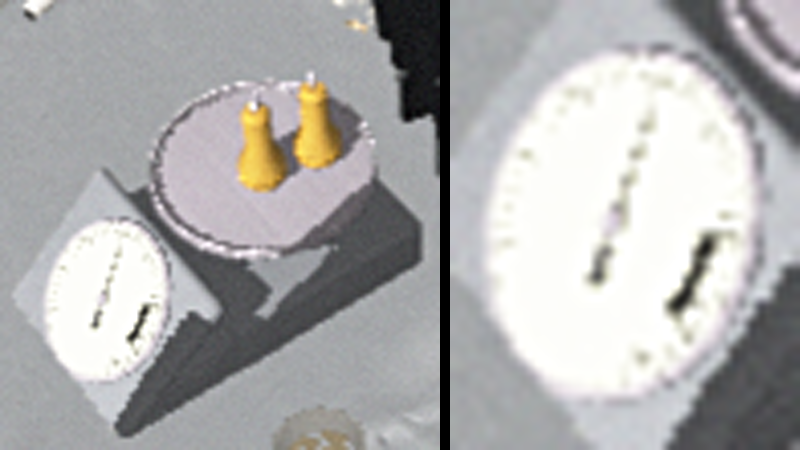

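The needle has turned about 125° (~16.6 mm, ~340 g), so E is ~250 g and both pulls stand upright. Next is B.

```bash
python3 -m crank '[0.5,-0.025,-0.021,0.027,0,0.5,-0.025,-0.021,0.027,0,0.5,-0.025,-0.021,0.027,0,0.5,-0.025,-0.021,0.027,0,0.5,0,0,0,0,0.5,0,0,0,0]'
```

```text
clock: 15.5
tcp_pos: [578.4, -145.8, 129.9]
tool_rot: [0.209, 0.978, 0.0, -0.001]
ft_force: [0.4, 0.9, 1.4]
gripper_width: 0.501
```

```bash
python3 -m crank '[0.5,-0.002,-0.005,0.03,0,0.5,0,0,0.035,0,0.5,0,0,0.018,0,0.5,0,0,0.002,0,0.1,0,0,0,0,0.1,0,0,0,0,0.1,0,0,0,0,0.1,0,0,0,0]';  python3 -m crank '[0.1,0,0,-0.01,0,0.1,0,0,-0.015,0,0.1,0,0,0,0,0.1,0,0,0,0]'; python3 w.py
```

```text
clock: 16.3
tcp_pos: [579.3, -151.9, 47.1]
tool_rot: [0.209, 0.978, 0.0, 0.001]
ft_force: [1.3, 2.2, 7.5]
gripper_width: 0.184
clock: 16.7
tcp_pos: [578.2, -152.3, 70.8]
tool_rot: [0.209, 0.978, -0.0, 0.0]
ft_force: [-0.5, 0.2, -2.4]
gripper_width: 0.189
-2.807551890747631 0.5855983297379506
```

B is solid too (−2.8 N). Carry it to the near side of the pan.

```bash
python3 -m crank '[0.1,0,0,-0.034,0,0.1,0,0,-0.034,0,0.1,0.0241,0.03,-0.034,0,0.1,0.0241,0.03,-0.034,0,0.1,0.0241,0.03,-0.034,0,0.1,0.0241,0.03,0,0,0.1,0.0241,0.03,0,0,0.1,0.0241,0.03,0,0,0.1,0.0241,0.03,0,0,0.1,0.0241,0.03,0,0,0.1,0,0,0,0,0.1,0,0,0,0]'
```

```text
clock: 18.3
tcp_pos: [501.1, 143.2, 237.6]
tool_rot: [0.209, 0.978, -0.0, -0.0]
ft_force: [-0.3, -0.2, -2.0]
gripper_width: 0.187
```

```bash
python3 -m crank '[0.1,0,0.001,0.04,0,0.1,0,0,0.036,0,0.1,0,0,0.018,0,0.1,0,0,0.006,0,0.1,0,0,0.004,0,0.1,0,0,0.002,0,0.1,0,0,0,0]'; python3 -m crank '[0.4,0,0,0,0,0.5,0,0,0,0,0.5,0,0,0,0,0.5,0,0,-0.03,0,0.5,0,0,-0.04,0,0.5,0,0,-0.035,0,0.5,0,-0.04,0,0,0.5,-0.015,-0.04,0,0,0.5,-0.015,-0.04,0,0,0.5,-0.015,-0.04,0,0,0.5,-0.015,-0.04,0,0,0.5,0,0,0,0,0.5,0,0,0,0]'
python3 - <<'E'
from h import *
c=cam("scene");
g=np.zeros((450,800,3),np.uint8)
g[:,:440]=cv2.resize(c[0][140:250,215:323],(440,450),interpolation=cv2.INTER_CUBIC)
g[:210,450:800]=cv2.resize(c[0][220:290,318:410],(350,210),interpolation=cv2.INTER_CUBIC)
g[210:450,450:700]=cv2.resize(c[0][188:239,222:261],(250,240),interpolation=cv2.INTER_CUBIC)
cv2.imwrite("pics/c6.png",g);
E
```

```text
clock: 19.0
tcp_pos: [502.0, 143.4, 132.3]
tool_rot: [0.209, 0.978, 0.0, 0.0]
ft_force: [-1.1, -1.0, -1.4]
gripper_width: 0.18
clock: 20.3
tcp_pos: [474.6, -63.8, 236.8]
tool_rot: [0.21, 0.978, 0.0, 0.0]
ft_force: [0.5, 0.7, -0.7]
gripper_width: 0.501
```

View pics/c6.png

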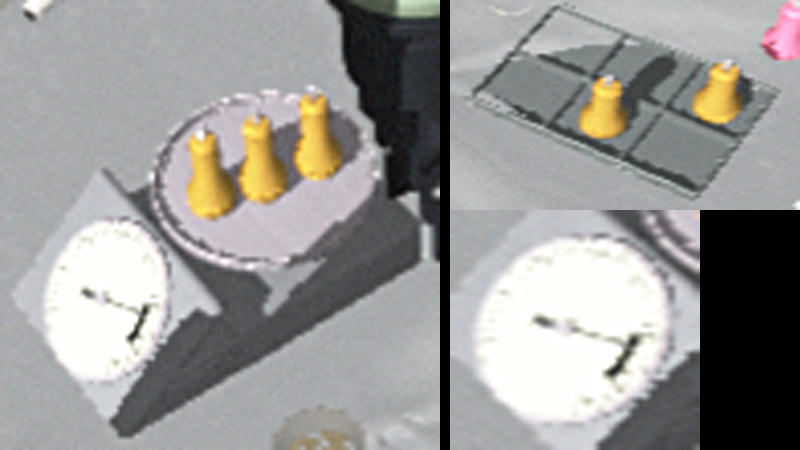

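Three pulls stand on the pan, two stand in the tray, and the needle points at the start of the arc. I measure its angle on the dial after normalising the ellipse, using the zero, first and current pictures' geometry.

Run:
```python
from h import *
c=cam("scene"); im=c[0]
X0,Y0,s=218,180,10
g=cv2.resize(cv2.cvtColor(im,cv2.COLOR_BGR2GRAY)[Y0:245,X0:266],None,fx=s,fy=s,interpolation=cv2.INTER_CUBIC)
m=(g>225).astype(np.uint8)
k,l,st,ce=cv2.connectedComponentsWithStats(m); i=1+np.argmax(st[1:,4])
h=cv2.convexHull(np.argwhere(l==i)[:,::-1].astype(np.int32))
el=cv2.fitEllipse(h); print(el)
(cx,cy),(a,b),t=el; t=np.radians(t)
# unit-circle map, symmetric (no spin)
R=np.array([[np.cos(t),-np.sin(t)],[np.sin(t),np.cos(t)]])
A=R@np.diag([2/a,2/b])@R.T; Ai=np.linalg.inv(A)
ang=np.radians(np.arange(0,360,0.5))
def prof(g,r0,r1):
    o=[]
    for r in np.linspace(r0,r1,15):
        p=(Ai@np.array([np.cos(ang),np.sin(ang)])*r).T+[cx,cy]
        o.append(cv2.remap(g,p[:,0].astype(np.float32)[None],p[:,1].astype(np.float32)[None],1)[0])
    return np.mean(o,0)
for n,(r0,r1) in dict(needle=(.3,.6),tail=(.12,.3),arc=(.62,.8),arc2=(.7,.9)).items():
    q=prof(g,r0,r1); d=np.maximum(np.median(q)-q-15,0)
    print(n,[(float(np.degrees(ang[j])),int(d[j])) for j in range(0,720,6) if d[j]>0])
W=np.zeros((400,400),np.uint8)
yy,xx=np.mgrid[-1.05:1.05:400j,-1.05:1.05:400j]
p=np.einsum('ij,jkl->ikl',Ai,np.array([xx,yy]))
W=cv2.remap(g,(p[0]+cx).astype(np.float32),(p[1]+cy).astype(np.float32),1)
cv2.imwrite("pics/dial.png",W)
```

```text
((228.5062713623047, 335.4512634277344), (295.2383117675781, 400.0779724121094), 11.759833335876465)
needle [(12.000000000000002, 9), (14.999999999999998, 33), (18.0, 37), (21.0, 11), (192.00000000000003, 6), (195.0, 25), (198.0, 42), (201.00000000000003, 46), (204.0, 37), (207.0, 21), (210.00000000000003, 4)]
tail [(6.000000000000001, 9), (9.0, 25), (12.000000000000002, 37), (14.999999999999998, 41), (18.0, 36), (21.0, 24), (24.000000000000004, 9), (186.0, 7), (189.0, 28), (192.00000000000003, 49), (195.0, 66), (198.0, 76), (201.00000000000003, 77), (204.0, 70), (207.0, 55), (210.00000000000003, 37), (213.0, 18), (216.0, 3)]
arc [(6.000000000000001, 46), (9.0, 86), (12.000000000000002, 105), (14.999999999999998, 100), (18.0, 73), (21.0, 70), (24.000000000000004, 81), (27.0, 68), (29.999999999999996, 65), (33.0, 69), (36.0, 92), (39.0, 113), (42.0, 99), (45.0, 91), (48.00000000000001, 90), (51.0, 51)]
arc2 [(0.0, 0), (6.000000000000001, 37), (9.0, 37), (12.000000000000002, 31), (14.999999999999998, 22), (18.0, 4), (21.0, 6), (24.000000000000004, 10), (27.0, 2), (29.999999999999996, 5), (36.0, 20), (39.0, 36), (42.0, 18), (45.0, 14), (48.00000000000001, 26), (51.0, 25), (72.0, 0), (75.0, 3)]
```

View pics/dial.png

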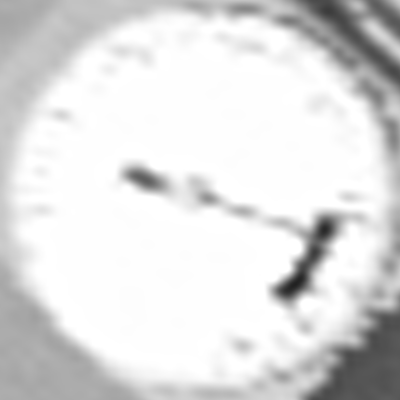

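The flattened dial shows the needle at about 17°, inside the arc from about 8° to 49°. That is about 27.5 mm of sinking, well away from the stop. I hand in.

```bash
python3 -c "
from bench import manip
s=manip.state();print(s['clock'],abs(s['joint_vel']).max());print(manip.job_done())"
```

```text
20.4 0.014162160323903761
the job is handed in; nothing more can be done
None
```

I put three pulls on the pan, one hollow (A, about 88 g) and two solid (E and B). The other two stand in the tray, and I handed the job in at about 20 s of the 72 s.

**Needle:** with three pulls on the pan it reads about 27.5 mm (roughly 560 g). It is about 9° inside the arc's lower end, within the 25.8 to 32.1 mm allowed.

**Pulls and surroundings:** the last picture showed all three pulls upright on the pan floor and the other two upright in the tray. The gripper was clear and open. I never went near the pliers, bottle, cup or pot, but I did not measure their positions again at the end.

**Weights:** wrist-force readings scattered by about ±0.6 N, so I averaged eight samples. D read about −0.7 N, so hollow. E read −2.1 N and B −2.8 N, both solid. The dial confirmed A, E and B. I put D back in the tray after that lift, and C was never lifted.

**Disagreements:** the two cameras placed the pan centre about 5 to 6 mm apart, and pull E's position about 7 mm apart. I used the middle value for the pan and the top view for E, and every grasp and placing went right.

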